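# Spacer sleeve onto the crank axle

## Task

A crank axle stands upright in its holding block, ready for assembly. Take the long one of the two loose spacer sleeves in the tray, slide it over the top of the axle and lower it all the way until it rests on the axle's shoulder; keep hold of it on the way down rather than dropping it, then let go. Leave the short sleeve where it stands.

Things in the scene. Friction and masses are not known exactly. Their poses are not given: they have to be found in the camera images.
- long_sleeve_mid (a point): Centre (on the bore's axis, half-way up) of the long spacer sleeve: a plain steel tube, 46 mm outside diameter, 32 mm bore right through, 50 mm tall, about 0.12 kg, loose, standing on end in the grey tray, whose floor is 4 mm and rim 19 mm above the bench. z is the bore's axis; both ends are alike.
- short_sleeve_mid (a point): Centre (half-way up) of the short spacer sleeve: the same steel tube, 46 mm outside and 32 mm bore, but only 22 mm tall, loose, standing on end in the same tray. A bystander: it stays where it is. Left of the tray (x 0.56 to 0.85 m, y 0.19 to 0.43 m) stands a tall fixed drill stand; keep the arm clear of it.
- axle_shoulder (a point): On the upright steel axle's axis, level with the top of its shoulder (40 mm across, 45 mm above the bench) on which the sleeve rests; z up along the axle. Above it the fixed shaft is 22 mm thick for 44 mm, then tapers over 12 mm to a 10 mm tip, 56 mm above this point. A seated long sleeve has its centre 25 mm above this point, the tip standing 6 mm out of it.
- axle_block: The aluminium holding block of the axle, 90 x 90 mm and 30 mm high, fixed to the bench with four screws; its place and yaw vary. Origin at the centre of its underside, z up along the axle, which stands in its middle.

How it is judged:
By the outcome, as a careful person would: the job done as asked, in the order asked, and still so for the second after the job is handed in, with the robot touching nothing.
It also fails if it takes over 45 s, if anything falls off the work surface, if the arm or the gripper's body presses on something with over 40 N, if the wrist force passes 120 N, or if a joint passes its speed limit or range.

## Robot

A 6-joint arm with a two-finger parallel gripper is mounted at the origin on a cart in front of the work surface, level with it; the furniture and walls round the work are solid. World frame = base frame: x ahead of the robot, y to its left, z up, the work surface at z = 0. Lengths are in mm, angles in rad, forces in N, time in s.
With the tool pointing down it reaches from about 350 to 775 mm from the base axis. Payload 7.3 kg.
Tool frame: the origin (TCP) lies on the centre line of the jaws, within the pads' length; the fingertips stand finger_overhang ahead of it and the grasp point (between the pads) lies 8 mm behind it (finger_overhang is the distance from the TCP to the fingertips, in mm); z points along the fingers, y is the line along which they close (so a half turn about z gives the same grasp; the last joint's range is limited). The gripper opens to 92 mm and grips with 3 to 60 N. Pads are 19 mm wide; open, the fingers measure 130 mm over their backs; the gripper's body (75 mm by 190 mm) begins 47 mm behind the grasp point.
Start: joints at [-1.335, 0.342, 1.524, -0, 1.275, -0.146], TCP at [195.634, -487.208, 237.741] pointing down, gripper open.
Joint ranges: [-2.53, 2.53], [-0.77, 2.02], [0.04, 2.7], [-1, 4.14], [0.28, 2.66], [-3.11, 3.11]. Speed limits (rad/s): [2.57, 2.57, 3.14, 3.14, 3.14, 3.14].

## Interface

Orientations are given as [roll, pitch, yaw] about the fixed x, y, z axes, in that order (R = Rz(yaw) Ry(pitch) Rx(roll)).
In Python, from plant import get_obs, capture, close_job, finger_overhang gives the robot as it stands.
- The arm moves only by the shell command python3 -m inch 'ROWS'. ROWS is JSON, one flat list of numbers, 7 for each row, row after row: the turn, a rotation vector about the tool's x, y, z scaled (see below), then the shift along the tool's x, y, z scaled (see below), then the closure, from -1 (fully open) to 1 (shut). In form: [ax, ay, az, tx, ty, tz, gripper, ax, ay, az, tx, ty, tz, gripper, ...]. A call has 1 to 10 rows; each row shifts and turns the commanded pose from where the row before left it, along the tool's axes as they then stand; what a row does not reach is not made up. The controller multiplies each number of a shift by 0.8 m and each number of a turn by 1.5 rad. A row lasts 1/12 s, in which the tool goes at most 41.7 mm and 7.16 degrees, less where a joint would pass 70% of its speed; a pose out of reach is approached as far as the arm can. A call with a number of a shift or a turn outside -1 to 1 is refused whole. A call with a gripper value outside its range is refused whole. The fingers move at their own pace and stop on an object; the grip force is fixed at half the most. Time passes only in rows, so rows that do not move let the fingers close. It gives the time, the measured TCP pose, the force, the opening and the grip force at its end, in the units of the state.
- get_obs(): the state, without advancing time (a new reading comes with each control period).
- capture(name): name is "side" or "top" or "wrist"; returns a dict with "image" (384x512x3 uint8, red, green, blue), "mtx" (3x3 intrinsics, pixels), "distortion" ([k1, k2, p1, p2, k3] as OpenCV has them; the pictures are not rectified), "pose" (4x4, takes a point from camera to world coordinates). Camera axes: x right, y up, looking along -z (the intrinsics and any distortion apply to the point x, -y, -z); pixel columns grow to the right and rows downward; lengths in mm; the calibration is good to about 2 mm. A picture is of the moment at which its call begins. There is no depth.
- close_job(): hands the job in; it is judged then, once.
The state is a dict: "time": time; "joint_positions": joint angles; "dq": joint speeds; "tau": joint torques, N m; "tool_pos": TCP position; "tcp_rot": TCP orientation; "contact_force": force on the tool from outside, world axes, zero at the start; "moment": the same for the moment, N m; "grip_width": finger opening in mm; "finger_force": force on a finger pad.
Only numpy, scipy, OpenCV 4.12 (cv2) and the standard library are available. Lean on these libraries where they do the work, as an engineer would, in place of code of your own. Each camera call takes 0.05 s, during which the arm holds its last target. There are 200 camera calls.

## Working session

There is one attempt and no reset: what is moved stays moved. The work goes in short steps, Python scripts to look and compute and a shell command to move; the robot and the scene stay as the last step left them, time stands still between calls to the robot, and variables do not carry over. Pictures are saved under pics/ and viewed, at most 10 in all, crops included, and the job is handed in when it is done.

```bash
ls; mkdir -p pics; python3 - <<'E'
from plant import *
import cv2,numpy as np
print(get_obs(),finger_overhang)
for n in("top","side"):
    c=capture(n);cv2.imwrite(f"pics/{n}1.png",c["image"][...,::-1]);print(n,c["mtx"],c["distortion"],c["pose"])
E
```

```text
pics
{'time': 0.0, 'joint_positions': array([-1.33501664e+00,  3.42710254e-01,  1.52501707e+00,  7.33306919e-06,
        1.27537197e+00, -1.45993477e-01]), 'dq': array([ 4.99077902e-04, -1.44588767e-05, -1.45652039e-03,  3.14655567e-04,
       -4.87145405e-04, -1.08414078e-03]), 'tau': array([ 4.66926358e-04, -4.31242526e+01, -2.44216150e+01,  7.18640070e-02,
        5.60111320e-02, -1.38967848e-04]), 'tool_pos': array([ 195.53297841, -486.816553  ,  237.05139359]), 'tcp_rot': array([-3.14010306e+00, -2.26116853e-04,  3.81770853e-01]), 'contact_force': array([ 0.32618764, -0.21416538,  0.29774658]), 'moment': array([-0.02233319, -0.01433161,  0.04460403]), 'finger_force': 0.0, 'grip_width': 91.9760661591206} 11.0
top [[349.1915951    0.         263.56834078]
 [  0.         349.1915951  187.71766127]
 [  0.           0.           1.        ]] [-0.07507648  0.          0.          0.          0.        ] [[ 2.83695290e-02  9.80533138e-01 -1.94293426e-01  4.12775167e+02]
 [-9.99596367e-01  2.81216222e-02 -4.03459687e-03 -1.18022688e+02]
 [ 1.50779041e-03  1.94329463e-01  9.80935159e-01  8.73867598e+02]
 [ 0.00000000e+00  0.00000000e+00  0.00000000e+00  1.00000000e+00]]
side [[404.07250739   0.         252.37417265]
 [  0.         404.07250739 188.47763961]
 [  0.           0.           1.        ]] [-0.04329969  0.          0.          0.          0.        ] [[-9.99850005e-01  1.54872493e-02  7.75317904e-03  5.72511318e+02]
 [-1.37115276e-03 -5.17031666e-01  8.55965172e-01  5.92944158e+02]
 [ 1.72651851e-02  8.55826151e-01  5.16975349e-01  5.14839530e+02]
 [ 0.00000000e+00  0.00000000e+00  0.00000000e+00  1.00000000e+00]]
```

View pics/top1.png

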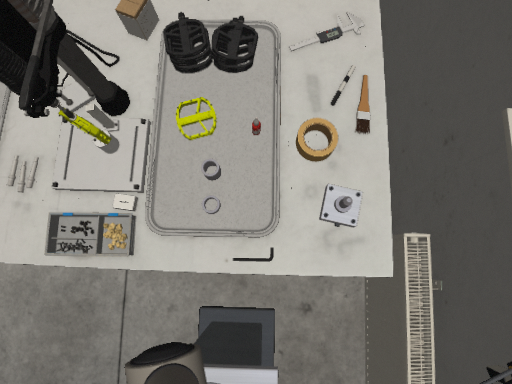

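View pics/side1.png

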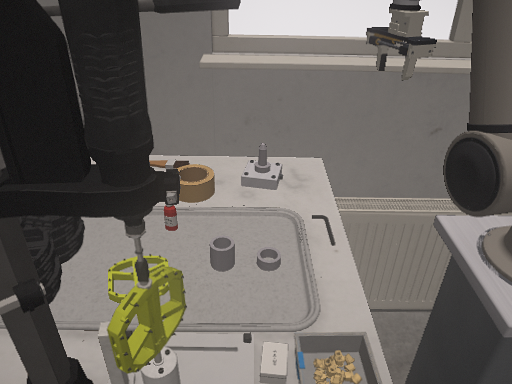

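The top view shows the long sleeve at about (211,170), the short one at (212,205) and the axle at (344,204). The side view shows the long sleeve at (222,254), the short one at (269,259) and the axle tip at (263,146). I'll enlarge these regions for measuring.

```bash
python3 - <<'E'
import cv2,numpy as np
t=cv2.imread("pics/top1.png");s=cv2.imread("pics/side1.png")
f=lambda i,x,y,w,h:cv2.resize(i[y:y+h,x:x+w],None,fx=5,fy=5,interpolation=cv2.INTER_CUBIC)
a=np.hstack([f(t,190,155,80,60),f(t,310,175,80,60)])
b=np.hstack([f(s,205,225,80,60),f(s,225,135,80,60)])
cv2.imwrite("pics/z1.png",np.vstack([a,b]))
E
```

```text
(no output)
```

View pics/z1.png

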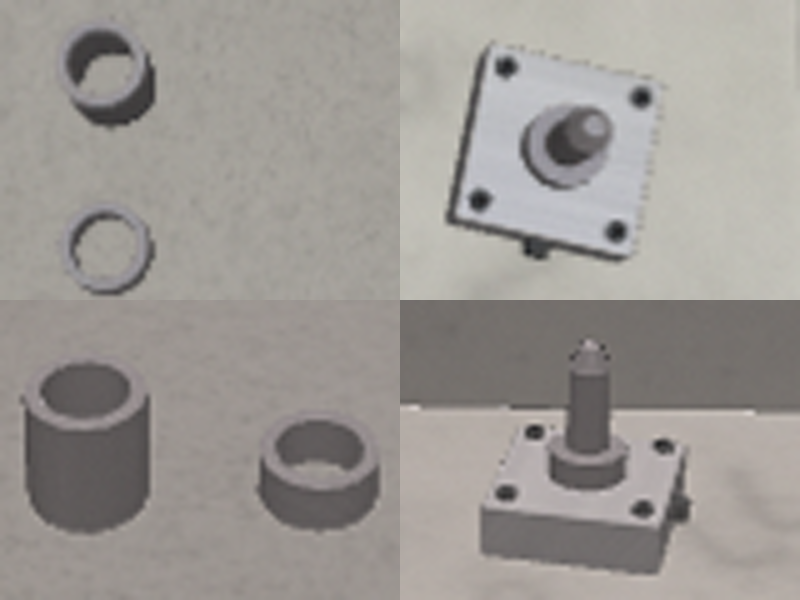

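```bash
cat > h.py <<'E'
from plant import *
import cv2,numpy as np
def ray(c,uv):
    p=cv2.undistortPoints(np.array([[uv]],float),c["mtx"],np.array(c["distortion"]))[0,0]
    return c["pose"][:3,3],c["pose"][:3,:3]@[p[0],-p[1],-1]
def at(c,uv,z):
    o,d=ray(c,uv);return (o+d*(z-o[2])/d[2]).round(1)
def tri(a,b):
    (o,d),(q,e)=a,b
    s=np.linalg.lstsq(np.c_[d,-e],q-o,rcond=None)[0]
    p,r=o+d*s[0],q+e*s[1];return ((p+r)/2).round(1),np.linalg.norm(p-r).round(1)
E
python3 - <<'E'
from h import *
t,s=capture("top"),capture("side")
for n,a,b,z in(("long",(210.4,167.8),(221.8,243.8),54),("short",(210.8,204.2),(268.6,254.6),26),("tip",(348.6,199.8),(262.4,143),101),("sho",(342.2,203.6),(262.2,165),45)):
    print(n,at(t,a,z),at(s,b,z),tri(ray(t,a),ray(s,b)))
c=[at(t,(310+x/5-.4,175+y/5-.4),30) for x,y in((507,66),(641,97),(616,231),(479,200))]
print(np.mean(c,0))
E
```

```text
long [620.7  15.6  54. ] [620.3  23.8  54. ] (array([621.5,  16.6,  48.4]), np.float64(1.3))
short [535.7  13.9  26. ] [534.9  18.6  26. ] (array([535.4,  14.5,  22.7]), np.float64(1.6))
tip [ 543.6 -307.   101. ] [ 542.1 -307.5  101. ] (array([ 542.8, -306.8,  101.5]), np.float64(1.4))
sho [ 543.4 -305.    45. ] [ 541.1 -298.8   45. ] (array([ 542.4, -305.5,   41.9]), np.float64(3.0))
[ 549.475 -508.375   30.   ]
```

Long sleeve is at about (620.5, 17), short at (535, 15) and the axle at (543, -306.5). Heights, sizes and reach agree. I'll turn to yaw 0 so the jaws close along y, clear of the short sleeve, then go above the long sleeve.

```bash
python3 -m inch '[0,0,0.0637,0,0,0,-1,0,0,0.0637,0,0,0,-1,0,0,0.0637,0,0,0,-1,0,0,0.0637,0,0,0,-1,0,0,0,0,0,0,-1]'
python3 -m inch '[0,0,0,0.033,-0.039,0,-1,0,0,0,0.033,-0.039,0,-1,0,0,0,0.033,-0.039,0,-1,0,0,0,0.033,-0.039,0,-1,0,0,0,0.033,-0.039,0,-1,0,0,0,0.033,-0.039,0,-1,0,0,0,0.033,-0.039,0,-1,0,0,0,0.033,-0.039,0,-1]'
```

```text
time: 0.62
tool_pos: [195.6, -487.1, 237.6]
tcp_rot: [-3.141, 0.0, -0.004]
contact_force: [-0.3, 1.5, -0.3]
grip_width: 91.8
finger_force: 0.0
time: 1.28
tool_pos: [407.8, -235.9, 237.8]
tcp_rot: [3.141, -0.0, 0.003]
contact_force: [0.0, -0.5, -0.2]
grip_width: 92.0
finger_force: 0.0
```

```bash
python3 -m inch '[0,0,0,0.033,-0.039,0,-1,0,0,0,0.033,-0.039,0,-1,0,0,0,0.033,-0.039,0,-1,0,0,0,0.033,-0.039,0,-1,0,0,0,0.033,-0.039,0,-1,0,0,0,0.033,-0.039,0,-1,0,0,0,0.033,-0.039,0,-1,0,0,0,0.033,-0.039,0,-1,0,0,0,0,0,0.045,-1,0,0,0,0,0,0,-1]'
python3 - <<'E'
from h import *
w=capture("wrist");i=w["image"][...,::-1]
cv2.imwrite("pics/w1.png",i)
for z in (54,26):
    for p in((620.5,17,z),(535,15,z)):
        q=np.linalg.inv(w["pose"])@[*p,1];q=q[:3]*[1,-1,-1]
        print(z,cv2.projectPoints(q[None],np.zeros(3),np.zeros(3),w["mtx"],np.array(w["distortion"]))[0].ravel())
print(w["pose"].round(2))
E
```

```text
time: 2.12
tool_pos: [616.7, 14.2, 195.9]
tcp_rot: [-3.141, 0.009, 0.006]
contact_force: [-1.5, 0.6, -2.1]
grip_width: 91.6
finger_force: 0.0
54 [251.43089542 173.91566427]
54 [253.32085766 257.04009513]
26 [251.80457408 166.41123607]
26 [253.52285169 243.83419459]
[[ 1.0000e-02  9.5000e-01  3.1000e-01  6.9998e+02]
 [-1.0000e+00  1.0000e-02  0.0000e+00  1.3300e+01]
 [-0.0000e+00 -3.1000e-01  9.5000e-01  3.4231e+02]
 [ 0.0000e+00  0.0000e+00  0.0000e+00  1.0000e+00]]
```

View pics/w1.png

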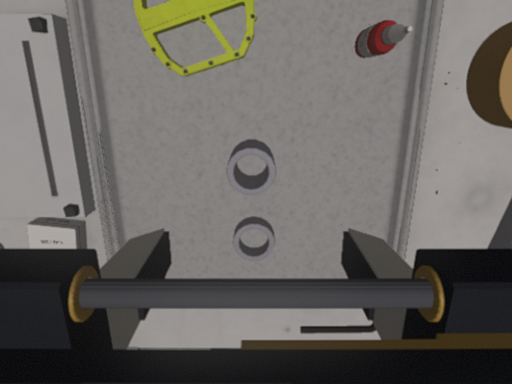

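The wrist view shows the long rim at (251,171) and the short one at (254,241). The long sleeve is about 2 mm further out than I measured, so I aim for (622.5, 17).

```bash
python3 -m inch '[0,0,0,0.007,-0.0035,0,-1,0,0,0,0,0,0.04,-1,0,0,0,0,0,0.04,-1,0,0,0,0,0,0.04,-1,0,0,0,0,0,0,-1,0,0,0,0,0,0,-1]'
```

```text
time: 2.67
tool_pos: [623.8, 13.7, 106.4]
tcp_rot: [-3.142, 0.001, -0.001]
contact_force: [0.3, 0.2, 1.0]
grip_width: 92.0
finger_force: 0.0
```

```bash
python3 -m inch '[0,0,0,0,0,0,-1,0,0,0,0,0,0,-1]'; python3 - <<'E'
from h import *
w=capture("wrist");cv2.imwrite("pics/w2.png",w["image"][...,::-1])
q=np.linalg.inv(w["pose"])@[622.5,17,54,1];q=q[:3]*[1,-1,-1]
print(cv2.projectPoints(q[None],np.zeros(3),np.zeros(3),w["mtx"],np.array(w["distortion"]))[0].ravel(),get_obs()["tool_pos"])
E
```

```text
time: 2.83
tool_pos: [625.7, 14.1, 109.0]
tcp_rot: [3.141, -0.005, -0.001]
contact_force: [0.9, -0.5, 0.3]
grip_width: 91.8
finger_force: 0.0
[249.34733547 219.88126635] [625.40779951  14.21776466 108.69458836]
```

View pics/w2.png

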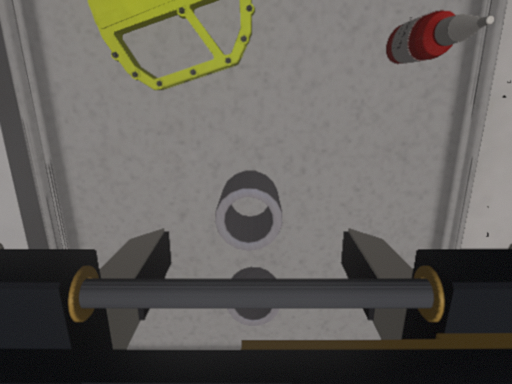

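The rim is at (249,219), which matches (623, 17). The TCP sits about 3 mm off, so I correct that and go down.

```bash
python3 -m inch '[0,0,0,-0.0032,-0.0035,0,-1,0,0,0,0,0,0.015,-1,0,0,0,0,0,0.015,-1,0,0,0,0,0,0,-1,0,0,0,0,0,0,-1,0,0,0,0,0,0,-1]'
```

```text
time: 3.38
tool_pos: [621.5, 17.4, 82.0]
tcp_rot: [3.141, -0.0, -0.0]
contact_force: [-0.0, 0.0, -0.1]
grip_width: 92.1
finger_force: 0.0
```

```bash
python3 -m inch '[0,0,0,0.0015,0,0.015,-1,0,0,0,0,0,0.016,-1,0,0,0,0,0,0.016,-1,0,0,0,0,0,0.016,-1,0,0,0,0,0,0,-1,0,0,0,0,0,0,-1,0,0,0,0,0,0,-1]'
```

```text
time: 3.97
tool_pos: [623.0, 17.4, 31.8]
tcp_rot: [3.141, -0.001, -0.0]
contact_force: [-1.0, 1.7, 0.4]
grip_width: 91.8
finger_force: 0.0
```

```bash
python3 -m inch '[0,0,0,0,0,0,1,0,0,0,0,0,0,1,0,0,0,0,0,0,1,0,0,0,0,0,0,1,0,0,0,0,0,0,1,0,0,0,0,0,0,1,0,0,0,0,0,0,1,0,0,0,0,0,0,1,0,0,0,0,0,0,1,0,0,0,0,0,0,1]'
```

```text
time: 4.8
tool_pos: [622.5, 17.5, 31.3]
tcp_rot: [-3.142, -0.0, -0.0]
contact_force: [-0.2, 0.8, 1.2]
grip_width: 44.7
finger_force: 30.0
```

```bash
python3 -m inch '[0,0,0,0,0,-0.01,1,0,0,0,0,0,-0.02,1,0,0,0,0,0,-0.033,1,0,0,0,0,0,-0.033,1,0,0,0,0,0,-0.033,1,0,0,0,0,0,-0.033,1,0,0,0,0,0,0,1,0,0,0,0,0,0,1]'
```

```text
time: 5.47
tool_pos: [623.3, 17.3, 163.0]
tcp_rot: [3.141, -0.004, -0.0]
contact_force: [0.5, -0.3, -2.4]
grip_width: 44.9
finger_force: 30.0
```

```bash
python3 -m inch '[0,0,0,-0.01,0.02,0,1,0,0,0,-0.01,0.045,0,1,0,0,0,-0.01,0.045,0,1,0,0,0,-0.01,0.045,0,1,0,0,0,-0.01,0.045,0,1,0,0,0,-0.01,0.045,0,1,0,0,0,-0.01,0.045,0,1,0,0,0,-0.01,0.045,0,1,0,0,0,-0.01,0.045,0,1,0,0,0,-0.01,0.02,0,1]'
python3 -m inch '[0,0,0,0,0,0,1,0,0,0,0,0,0,1,0,0,0,0,0,0,1]'
python3 - <<'E'
from h import *
o=[]
for n in("wrist","side","top"):
    w=capture(n);i=w["image"][...,::-1];cv2.imwrite(f"pics/{n}3.png",i);o.append(i)
f=lambda i,x,y,w,h,k:cv2.resize(i[y:y+h,x:x+w],None,fx=k,fy=k,interpolation=cv2.INTER_CUBIC)
a=np.hstack([f(o[1],202,50,120,150,2),f(o[2],260,110,150,150,2)]);
cv2.imwrite("pics/c3.png",a)
cv2.imwrite("pics/c3.png",np.hstack([cv2.resize(o[0],(400,300)),f(o[1],212,80,100,100,3)]))
print(get_obs()["tool_pos"])
E
```

```text
time: 6.3
tool_pos: [540.6, -306.6, 159.2]
tcp_rot: [3.141, 0.002, -0.003]
contact_force: [-0.3, -0.5, -0.8]
grip_width: 44.9
finger_force: 30.0
time: 6.55
tool_pos: [542.1, -301.5, 159.9]
tcp_rot: [-3.14, 0.002, -0.0]
contact_force: [-0.1, -0.3, -0.8]
grip_width: 44.4
finger_force: 30.0
[ 542.76911328 -301.09468444  160.65595071]
```

View pics/c3.png

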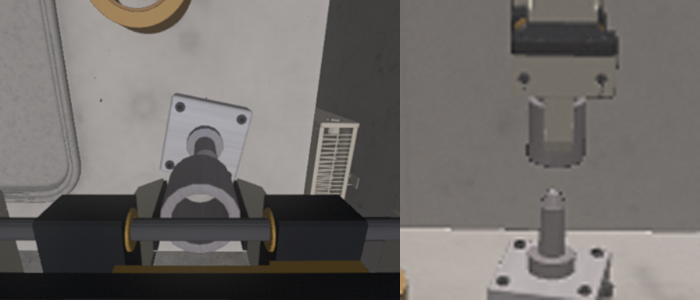

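The wrist view shows the shoulder at about (261,180). In the side view the held sleeve appears slightly to the right (-x) of the axle. I'll zoom in and compute the offset.

```bash
python3 - <<'E'
from h import *
w,s=cv2.imread("pics/wrist3.png"),cv2.imread("pics/side3.png")
f=lambda i,x,y,w,h,k:cv2.resize(i[y:y+h,x:x+w],None,fx=k,fy=k,interpolation=cv2.INTER_CUBIC)
cv2.imwrite("pics/z3.png",np.hstack([f(w,195,110,130,150,3),f(s,235,100,65,75,6)]))
c=capture("side")
o=get_obs()["tool_pos"]
for p in([542.7,-306.7,101],[542.7,-306.7,45],[o[0],o[1],o[2]-28]):
    q=np.linalg.inv(c["pose"])@[*p,1];q=q[:3]*[1,-1,-1]
    print(p,cv2.projectPoints(q[None],np.zeros(3),np.zeros(3),c["mtx"],np.array(c["distortion"]))[0].ravel())
w=capture("wrist");print(at(w,(261.1,180.5),45),o,get_obs()["tcp_rot"])
E
```

```text
[542.7, -306.7, 101] [262.17863985 143.13526152]
[542.7, -306.7, 45] [261.51663002 163.52392217]
[np.float64(542.8083782313741), np.float64(-301.2450638365921), np.float64(132.81954797316124)] [262.57229706 131.92164645]
[ 549.1 -307.    45. ] [ 542.80837823 -301.24506384  160.81954797] [-3.14155353e+00  4.55783429e-05  1.26391282e-03]
```

View pics/z3.png

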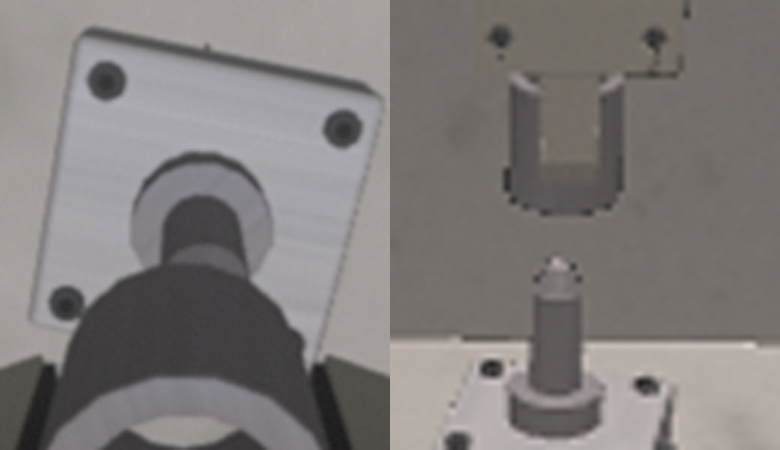

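Side view: sleeve centre at column 263.6 against 262.6 for the axle, about 1 mm in x once tilt is allowed for. Wrist view: the shoulder's top face is centred at about (262,186), which gives an axle position near (544.5, -307.5). I correct to (543.7, -307) and lower in steps.

```bash
python3 -m inch '[0,0,0,0.0012,0.0073,0,1,0,0,0,0,0,0.01,1,0,0,0,0,0,0.01,1,0,0,0,0,0,0,1,0,0,0,0,0,0,1,0,0,0,0,0,0,1]'
python3 - <<'E'
from h import *
w=capture("wrist");print(at(w,(262.2,186),45))
E
```

```text
time: 7.3
tool_pos: [543.2, -308.3, 144.7]
tcp_rot: [-3.141, 0.0, -0.0]
contact_force: [-0.9, -0.0, -1.0]
grip_width: 44.5
finger_force: 30.0
[ 549.7 -314.7   45. ]
```

```bash
python3 -m inch '[0,0,0,0.001,-0.001,0.005,1,0,0,0,0,0,0.009,1,0,0,0,0,0,0.009,1,0,0,0,0,0,0.009,1,0,0,0,0,0,0,1,0,0,0,0,0,0,1,0,0,0,0,0,0,1]'
python3 - <<'E'
from h import *
s=capture("side")["image"][...,::-1];t=capture("top")["image"][...,::-1];w=capture("wrist")["image"][...,::-1]
f=lambda i,x,y,w,h,k:cv2.resize(i[y:y+h,x:x+w],None,fx=k,fy=k,interpolation=cv2.INTER_CUBIC)
cv2.imwrite("pics/z4.png",np.hstack([f(w,195,110,130,150,3),f(s,235,100,65,75,6)]))
E
```

```text
time: 7.93
tool_pos: [544.2, -307.7, 119.3]
tcp_rot: [3.141, -0.0, -0.0]
contact_force: [0.8, -0.0, -0.8]
grip_width: 44.7
finger_force: 30.0
```

View pics/z4.png

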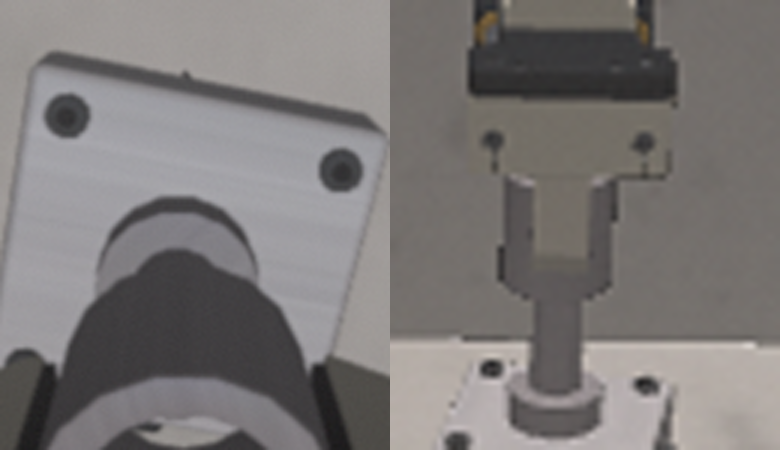

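The sleeve is over the tip and centred in the side view (sleeve 556, shaft 558). In the wrist view the shoulder sits about 2 mm to the +y side. I nudge +1.2 mm in y and continue down with force checks.

```bash
python3 -m inch '[0,0,0,-0.0006,-0.0015,0.003,1,0,0,0,0,0,0.006,1,0,0,0,0,0,0.006,1,0,0,0,0,0,0.006,1,0,0,0,0,0,0,1,0,0,0,0,0,0,1]'
```

```text
time: 8.58
tool_pos: [543.4, -306.2, 101.9]
tcp_rot: [-3.141, 0.001, -0.0]
contact_force: [-0.1, -0.1, -1.5]
grip_width: 44.8
finger_force: 30.0
```

```bash
python3 -m inch '[0,0,0,0,0,0.006,1,0,0,0,0,0,0.006,1,0,0,0,0,0,0.006,1,0,0,0,0,0,0.003,1,0,0,0,0,0,0,1,0,0,0,0,0,0,1,0,0,0,0,0,0,1]'
```

```text
time: 9.17
tool_pos: [543.8, -306.5, 85.9]
tcp_rot: [3.141, -0.0, -0.0]
contact_force: [-0.1, -1.2, -1.0]
grip_width: 44.5
finger_force: 30.0
```

No contact. About 13 mm to go, so I take fine steps.

```bash
python3 -m inch '[0,0,0,0,0,0.004,1,0,0,0,0,0,0.004,1,0,0,0,0,0,0.003,1,0,0,0,0,0,0,1,0,0,0,0,0,0,1,0,0,0,0,0,0,1]'; python3 -m inch '[0,0,0,0,0,0.002,1,0,0,0,0,0,0.001,1,0,0,0,0,0,0,1,0,0,0,0,0,0,1]'
```

```text
time: 9.67
tool_pos: [543.7, -306.4, 76.9]
tcp_rot: [3.141, -0.0, -0.0]
contact_force: [-0.1, -0.3, -1.6]
grip_width: 44.9
finger_force: 30.0
time: 10.0
tool_pos: [543.6, -306.4, 74.5]
tcp_rot: [3.142, 0.0, -0.0]
contact_force: [0.7, -1.0, -0.8]
grip_width: 44.5
finger_force: 30.0
```

```bash
python3 -m inch '[0,0,0,0,0,0.0015,1,0,0,0,0,0,0,1,0,0,0,0,0,0,1]'; python3 -m inch '[0,0,0,0,0,0.001,1,0,0,0,0,0,0,1,0,0,0,0,0,0,1]'
```

```text
time: 10.25
tool_pos: [543.6, -306.4, 73.3]
tcp_rot: [3.142, 0.0, -0.0]
contact_force: [-0.8, 0.2, -0.7]
grip_width: 45.0
finger_force: 30.0
time: 10.5
tool_pos: [543.6, -306.4, 72.5]
tcp_rot: [3.142, 0.0, -0.0]
contact_force: [0.3, 0.5, -1.0]
grip_width: 45.0
finger_force: 30.0
```

```bash
python3 -m inch '[0,0,0,0,0,0.001,1,0,0,0,0,0,0,1,0,0,0,0,0,0,1]'; python3 -m inch '[0,0,0,0,0,0.001,1,0,0,0,0,0,0,1,0,0,0,0,0,0,1]'
```

```text
time: 10.75
tool_pos: [543.7, -306.5, 72.0]
tcp_rot: [3.141, -0.0, -0.0]
contact_force: [-0.4, -0.6, 2.1]
grip_width: 44.5
finger_force: 30.0
time: 11.0
tool_pos: [543.8, -306.5, 72.0]
tcp_rot: [3.141, -0.001, -0.0]
contact_force: [-2.0, 1.9, 7.2]
grip_width: 45.1
finger_force: 30.0
```

Contact at z = 72.0, the seated height I expected, with the force at 7 N. I relieve the press and open the jaws.

```bash
python3 -m inch '[0,0,0,0,0,-0.0009,1,0,0,0,0,0,0,-0.3,0,0,0,0,0,0,-1,0,0,0,0,0,0,-1,0,0,0,0,0,0,-1,0,0,0,0,0,0,-1,0,0,0,0,0,0,-1,0,0,0,0,0,0,-1,0,0,0,0,0,0,-1,0,0,0,0,0,0,-1]'
```

```text
time: 11.83
tool_pos: [543.6, -306.4, 71.6]
tcp_rot: [3.142, 0.0, -0.0]
contact_force: [1.1, -0.0, -0.1]
grip_width: 91.4
finger_force: 0.0
```

```bash
python3 -m inch '[0,0,0,0,0,-0.01,-1,0,0,0,0,0,-0.02,-1,0,0,0,0,0,-0.035,-1,0,0,0,0,0,-0.035,-1,0,0,0,0,0,-0.035,-1,0,0,0,0,0,-0.03,-1,0,0,0,0,0,0,-1,0,0,0,0,0,0,-1]'
python3 - <<'E'
from h import *
s=capture("side")["image"][...,::-1];w=capture("wrist")["image"][...,::-1]
f=lambda i,x,y,w,h,k:cv2.resize(i[y:y+h,x:x+w],None,fx=k,fy=k,interpolation=cv2.INTER_CUBIC)
cv2.imwrite("pics/z5.png",np.hstack([cv2.resize(w,(400,300)),f(s,200,120,100,75,4)]))
E
```

```text
time: 12.5
tool_pos: [544.2, -306.8, 205.9]
tcp_rot: [3.139, -0.003, -0.0]
contact_force: [-0.8, 0.8, -0.5]
grip_width: 92.4
finger_force: 0.0
```

View pics/z5.png

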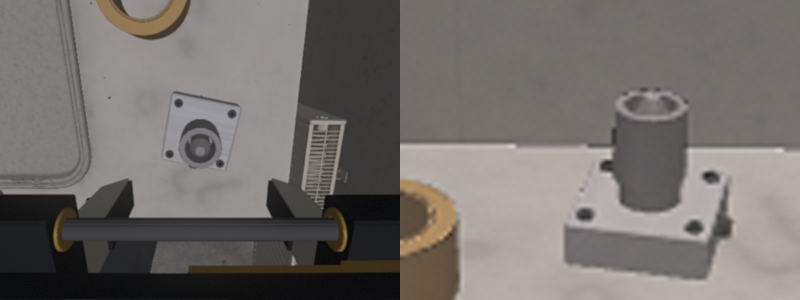

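The sleeve stands upright on the shoulder at about (650,150) in the side crop, with the axle tip visible in its bore. The gripper is well clear, so I hand in.

```bash
python3 -c "
from plant import *
print(close_job())"
```

```text
the job is handed in; nothing more can be done
None
```

The long sleeve is seated on the axle's shoulder, held until contact and then released. The short sleeve was not touched, and I handed the job in at about 12.6 s, though no verdict came back.

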